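# Put the next radio on soak test in the free bay

## Robot

A 6-joint arm with a two-finger parallel gripper is mounted at the origin on the work surface. World frame = base frame: x ahead of the robot, y to its left, z up, the work surface at z = 0. Lengths are in m, angles in rad, forces in N, time in s.
With the tool pointing down it reaches from about 0.325 to 0.925 m from the base axis. Payload 3.1 kg.
Tool frame: the origin (TCP) lies midway between the tips of the shut fingers; the grasp point (between the pads) lies arm.hold_point_z behind it (arm.hold_point_z is the distance from the TCP to the grasp point, in m); z points along the fingers, y is the line along which they close (so a half turn about z gives the same grasp; the last joint's range is limited). The gripper opens to 85 mm and grips with 20 to 120 N. Pads are 22 mm wide; open, the fingers measure 114 mm over their backs; the gripper's body (76 mm by 85 mm) begins 54 mm behind the grasp point. The pads swing forward as they close: fully open they stand 13 mm farther back than shut.
Start: joints at [-1.459, 0.217, 1.613, -0, 1.311, -0.112], TCP at [0.139, -0.609, 0.231] pointing down, gripper open.
Joint ranges: [-2.75, 2.75], [-0.78, 2.1], [0.31, 2.55], [-1.13, 4.27], [0.13, 2.63], [-2.58, 2.58]. Speed limits (rad/s): [2.79, 2.79, 3.14, 3.14, 3.14, 3.14].

## Interface

Orientations are given as a 3x3 rotation matrix whose columns are the frame's x, y, z axes.
In Python, from plant import arm gives the robot as it stands.
- The arm moves only by the tool move_arm, never from a script. Its argument "motion" is a list that holds one entry, the list of rows, each a list of 7 numbers: the shift along the tool's x, y, z normalised to -1 to 1, where 1 is 0.1 m, then the turn, a rotation vector about the tool's x, y, z normalised to -1 to 1, where 1 is 0.08 rad, then the opening, from -1 (shut) to 1 (fully open). A call has 1 to 8 rows; each row shifts and turns the commanded pose from where the row before left it, along the tool's axes as they then stand; what a row does not reach is not made up. A row lasts 1/8 s, in which the tool goes at most 62.5 mm and 10.7 degrees, less where a joint would pass 70% of its speed; a pose out of reach is approached as far as the arm can. A call with a number of a shift or a turn outside -1 to 1 is refused whole. A call with a gripper value outside its range is refused whole. The fingers move at their own pace and stop on an object; the grip force is fixed at half the most. Time passes only in rows, so rows that do not move let the fingers close. It gives the time, the measured TCP pose, the force, the opening and the grip force at its end, in the units of the state.
- arm.get_state(): the state, without advancing time (a new reading comes with each control period).
- arm.grab_frame(name): name is "side" or "top" or "wrist"; returns a dict with "color" (480x640x3 uint8, red, green, blue), "z_map" (480x640 float32, m along the optical axis (not along the pixel's ray), 0 where there is no reading), "K" (3x3 intrinsics, pixels), "extrinsics" (4x4, takes a point from world to camera coordinates). Camera axes: x right, y up, looking along -z (the intrinsics and any distortion apply to the point x, -y, -z); pixel columns grow to the right and rows downward; lengths in m; the calibration is good to about 2 mm. A picture is of the moment at which its call begins.
- arm.hand_in(): hands the job in; it is judged then, once.
The state is a dict: "time": time; "joints": joint angles; "qvel": joint speeds; "joint_efforts": joint torques, N m; "ee_pos": TCP position; "tcp_rot": TCP orientation; "force": force on the tool from outside, world axes, zero at the start; "torque": the same for the moment, N m; "width": opening from 0.0 (shut) to 1.0 (fully open); "grasp_force": force on a finger pad.
Only numpy, scipy, OpenCV 4.12 (cv2) and the standard library are available. Lean on these libraries where they do the work, as an engineer would, in place of code of your own. Each camera call takes 0.05 s, during which the arm holds its last target. There are 200 camera calls.

## Task

The white radio in the test dock is finished; leave it where it is. With the selector still in its off position around the middle, lower the orange radio upright into the dock's free bay without dropping it, then slide the red selector fully home against its end stop on that same bay's side, never switching power to the white radio. Leave the other things on the bench alone.

Things in the scene. Friction and masses are not known exactly. Their poses are not given: they have to be found in the camera images.
- dock: Grey test dock fixed to the bench, a slab 250 (its x) x 280 (its y) x 30 mm high with two identical black-rimmed bays side by side on top and a red selector on the strip nearer the robot. Origin: centre of the underside, on the bench. Its x axis points away from the robot (within about 0.2 rad), y to the robot's left, z up.
- bay_left (a point): Centre of the rubber-lined floor of the bay on the dock's +y side (robot's left), 33 mm above the bench; axes as the dock's. The bay is 150 mm (x) x 76 mm (y) inside; its rim is 6 mm thick and stands 12 mm above this floor. One of the two bays holds the white radio, the other is empty.
- bay_right (a point): The same for the bay on the dock's -y side (robot's right), 130 mm from bay_left.
- selector (a joint): Position of the red selector along its straight track across the front of the dock, m: 0 = end stop on the dock's -y side (right bay powered), 0.12 = end stop on the +y side (left bay powered). It starts in the off zone around the middle, 0.035 to 0.085; below 0.020 or above 0.100 it counts as no longer off. About 2 N of friction; it stays where it is left.
- selector_top (a point): Centre of the top of the selector's red upright grip, 76 mm above the bench; axes as the dock's. The grip is a fin 30 mm (x) x 18 mm (y) and stands 46 mm above the dock's flat top; its lowest 8 mm are a wider foot (34 x 30 mm). The track lies along the dock's y, 125 mm nearer the robot than the bay centres. Yellow blocks mark the two end stops. Nothing taller than 6 mm stands beside the grip in y.
- radio_orange: Orange portable radio waiting to be tested, standing upright on the bench at the left or the right of the dock: 130 mm long (its x) x 48 mm thick (its y) x 72 mm high, about 0.3 to 0.55 kg. Origin: centre of its underside, z up. Its long axis points roughly along the bench's x (within 0.5 rad). It goes into a bay with its length along the bay's length, either way round.
- radio_white: White portable radio of the same size, finished, standing in one of the two bays of the dock. Origin: centre of its underside.
- multimeter: Green multimeter lying on the bench on the other side of the dock from the orange radio, 140 x 70 x 40 mm. Origin: centre of its underside. Bystander.
- dish: Steel parts dish, 110 mm across, 25 mm high, on the bench beside the far end of the dock. Origin: centre of its underside. Bystander.
- bottle: Amber bottle, 62 mm across, 190 mm high, on the bench beside the far end of the dock. Origin: centre of its underside. Bystander.
Not all that is in view belongs to the job. Leave any purple look-alike of the radio_orange alone.

How it is judged:
On the way, in this order (a step that is already met when the one before it is completed fails the run):
1. the orange radio stands in the free bay, let go, while the selector is still in the off zone (((y of radio_white in the frame of dock above 0 m and (x of radio_orange in the frame of bay_right between -0.016 and 0.016 m and y of radio_orange in the frame of bay_right between -0.02 and 0.02 m and z of radio_orange in the frame of bay_right below 0.006 m and angle between radio_orange's own z axis and vertical below 0.1 rad and contact force between the fingers and radio_orange below 0.1 N)) or (y of radio_white in the frame of dock below 0 m and (x of radio_orange in the frame of bay_left between -0.016 and 0.016 m and y of radio_orange in the frame of bay_left between -0.02 and 0.02 m and z of radio_orange in the frame of bay_left below 0.006 m and angle between radio_orange's own z axis and vertical below 0.1 rad and contact force between the fingers and radio_orange below 0.1 N))) and value of joint selector between 0.02 and 0.1 m and linear speed of radio_orange below 0.03 m/s), for 0.2 s.
2. the selector is home against the end stop on the orange radio's side (((y of radio_white in the frame of dock above 0 m and (x of radio_orange in the frame of bay_right between -0.016 and 0.016 m and y of radio_orange in the frame of bay_right between -0.02 and 0.02 m and z of radio_orange in the frame of bay_right below 0.006 m and angle between radio_orange's own z axis and vertical below 0.1 rad and contact force between the fingers and radio_orange below 0.1 N)) or (y of radio_white in the frame of dock below 0 m and (x of radio_orange in the frame of bay_left between -0.016 and 0.016 m and y of radio_orange in the frame of bay_left between -0.02 and 0.02 m and z of radio_orange in the frame of bay_left below 0.006 m and angle between radio_orange's own z axis and vertical below 0.1 rad and contact force between the fingers and radio_orange below 0.1 N))) and ((y of radio_white in the frame of dock above 0 m and value of joint selector below 0.006 m) or (y of radio_white in the frame of dock below 0 m and value of joint selector above 0.114 m))), for 0.2 s.
At the end, for the whole second after the job is handed in: The orange radio stands upright (within 0.1 rad) and at rest on the floor of the bay that was free (within 16 mm along, 20 mm across and 6 mm in height of its centre), released; the selector rests within 6 mm of the end stop on that bay's side; the white radio is within 15 mm of where it started (all of step 2 and linear speed of radio_orange below 0.02 m/s and velocity of joint selector between -0.01 and 0.01 m/s and distance of radio_white from where it was at the start of the episode below 0.015 m); the robot touches nothing.
It fails at once if the orange radio is let go more than 30 mm above a bay's floor ((horizontal distance between radio_orange and bay_left below 0.09 m and z of radio_orange in the frame of bay_left above 0.03 m and contact force between the fingers and radio_orange below 0.01 N) or (horizontal distance between radio_orange and bay_right below 0.09 m and z of radio_orange in the frame of bay_right above 0.03 m and contact force between the fingers and radio_orange below 0.01 N)).
It fails at once if the selector is slid to within 10 mm of the white radio's end stop ((y of radio_white in the frame of dock above 0 m and value of joint selector above 0.11 m) or (y of radio_white in the frame of dock below 0 m and value of joint selector below 0.01 m)).
It fails at once if the white radio is moved more than 15 mm (distance of radio_white from where it was at the start of the episode above 0.015 m).
It fails at once if the multimeter, dish or bottle is moved more than 20 mm (distance of any of multimeter, dish, bottle from where it was at the start of the episode above 0.02 m).
It also fails if it takes over 54 s, if anything falls off the work surface, if the arm or the gripper's body presses on something with over 40 N, if the wrist force passes 120 N, or if a joint passes its speed limit or range.

## Working session

There is one attempt and no reset: what is moved stays moved. The work goes in short steps, Python scripts to look and compute and a tool call to move; the robot and the scene stay as the last step left them, time stands still between calls to the robot, and variables do not carry over. Pictures are saved under pics/ and viewed, at most 10 in all, crops included, and the job is handed in when it is done.

Besides the shell and the picture viewer there is one more tool, called after ">>>" as a command line: name --argument value ..., lists and objects as JSON in quotes. move_arm: Moves the arm, as the interface text tells. Scaled input: -1 to 1 covers 0.1 m each way for a shift and 0.08 rad each way for a turn. Its arguments: {"type":"object","properties":{"motion":{"type":"array"}},"required":["motion"]}

```bash
mkdir -p pics; ls; python3 - <<'E'
from plant import arm
import cv2,numpy as np
s=arm.get_state()
print({k:np.round(v,3).tolist() for k,v in s.items()}, arm.hold_point_z)
for n in ("top","side"):
    f=arm.grab_frame(n); np.savez(f"{n}0.npz",**f)
    cv2.imwrite(f"pics/{n}0.png",f["color"][:,:,::-1]); print(n,f["K"].tolist(),np.round(f["extrinsics"],4).tolist(),(f["z_map"]>0).mean())
E
```

```text
pics
{'time': 0.0, 'joints': [-1.459, 0.218, 1.615, -0.0, 1.311, -0.112], 'qvel': [0.001, -0.0, -0.0, -0.0, 0.0, -0.0], 'joint_efforts': [-0.003, -39.685, -30.386, -0.0, 0.01, -0.0], 'ee_pos': [0.139, -0.609, 0.23], 'tcp_rot': [[0.975, 0.222, -0.0], [0.222, -0.975, 0.002], [0.0, -0.002, -1.0]], 'force': [0.077, -0.142, 0.132], 'torque': [-0.014, 0.001, -0.02], 'grasp_force': 0.0, 'width': 1.0} 0.0187
top [[608.3173399470099, 0.0, 327.5112513835666], [0.0, 608.3173399470099, 223.38580839986483], [0.0, 0.0, 1.0]] [[0.0267, -0.9996, -0.0019, 0.0974], [0.9969, 0.0265, 0.0734, -0.6306], [-0.0733, -0.0038, 0.9973, -1.5847], [0.0, 0.0, 0.0, 1.0]] 0.9959440104166667
side [[458.49554988767267, 0.0, 316.0901845129971], [0.0, 458.49554988767267, 240.14028817881808], [0.0, 0.0, 1.0]] [[-0.813, -0.582, 0.0179, 0.5346], [0.4482, -0.606, 0.6572, -0.2491], [-0.3716, 0.5423, 0.7535, -1.0492], [0.0, 0.0, 0.0, 1.0]] 0.9961263020833333
```

View pics/top0.png

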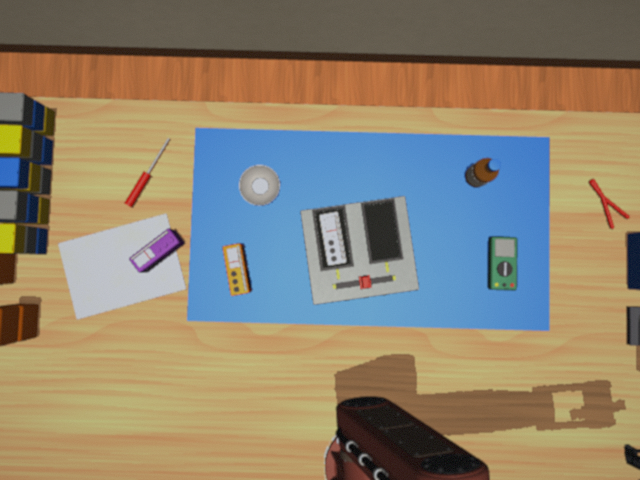

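View pics/side0.png

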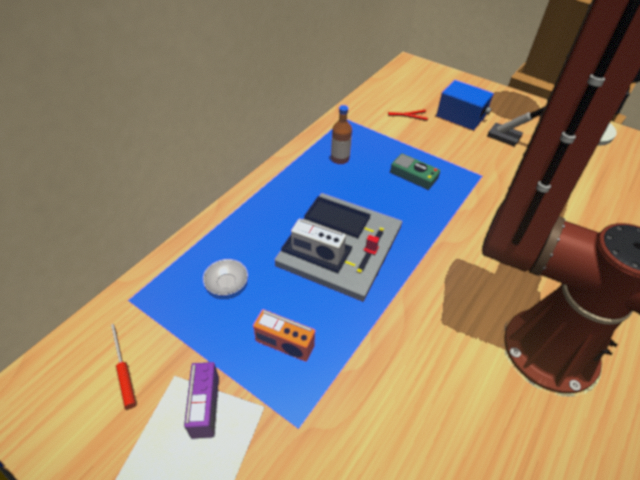

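The top view shows the orange radio at about (236,269), the white radio in the left bay at (333,238), and the free right bay at (382,230). The selector is at (365,282), with the bottle, dish and multimeter well clear. The side view agrees: the orange radio stands upright, and the purple look-alike is off the mat.

```bash
cat > h.py <<'E'
import numpy as np,cv2
def load(n): return dict(np.load(n))
def ray(f,uv,z):
    """pixels -> world points on plane z"""
    E=f["extrinsics"];R,t=E[:3,:3],E[:3,3];K=f["K"]
    uv=np.atleast_2d(uv).astype(float)
    d=np.c_[(uv[:,0]-K[0,2])/K[0,0],-(uv[:,1]-K[1,2])/K[1,1],-np.ones(len(uv))]@R
    c=-R.T@t
    return c+d*((z-c[2])/d[:,2])[:,None]
def cloud(f):
    E=f["extrinsics"];R,t=E[:3,:3],E[:3,3];K=f["K"];Z=f["z_map"]
    v,u=np.mgrid[:480,:640]
    p=np.stack([(u-K[0,2])/K[0,0]*Z,-(v-K[1,2])/K[1,1]*Z,-Z],-1)
    return (p-t)@R
def big(m):
    c,_=cv2.findContours(m.astype(np.uint8),cv2.RETR_EXTERNAL,cv2.CHAIN_APPROX_NONE)
    return max(c,key=cv2.contourArea)[:,0]
def rect(f,c,z):
    """min-area rect on plane z: centre, (long,short), angle of long axis from world x"""
    p=ray(f,c,z)[:,:2]
    (cx,cy),(w,h),a=cv2.minAreaRect((p*1000).astype(np.float32))
    if w<h: w,h,a=h,w,a+90
    return np.round([cx,cy,w,h],1),round((a+90)%180-90,2)
def box(sh,u0,v0,u1,v1):
    m=np.zeros(sh,bool);m[v0:v1,u0:u1]=1;return m
E
python3 - <<'E'
from h import *
f=load("top0.npz");P=cloud(f);z=P[...,2]
hsv=cv2.cvtColor(f["color"],cv2.COLOR_RGB2HSV);H,S,V=cv2.split(hsv);sh=H.shape
for n,b in dict(mat=(440,280,480,320),slab=(385,290,400,293),whitetop=(325,220,340,255),orangetop=(231,255,240,290),floor=(375,215,390,250)).items():
    print(n,np.round(np.median(z[box(sh,*b)])*1000,1))
for nm,b,zt in (("orange",(210,230,265,310),.072),("white",(315,200,352,270),.105)):
    c=big(box(sh,*b)&(abs(z-zt)<.012));print(nm,rect(f,c,zt),c.min(0),c.max(0))
    c=big(box(sh,*b)&(abs(z-zt)<.03));print(nm,rect(f,c,zt))
bay=box(sh,355,190,410,270)&(V<60); print("freebay rim",rect(f,big(bay),.045), rect(f,big(bay),.033))
dock=box(sh,295,185,425,310)&(S<60); c=big(dock);print("dock top",rect(f,c,.03),rect(f,c,.015))
sel=box(sh,345,265,385,298)&(S>150)&((H<8)|(H>172));c=big(sel);print("sel px",c.min(0),c.max(0),rect(f,c,.076));
t=sel&(z>.066);print("sel top",t.sum(),np.median(P[t],0)*1000, P[t].max(0)*1000,P[t].min(0)*1000)
yel=box(sh,325,255,405,300)&(S>120)&(H>20)&(H<38)
n,l,st,ce=cv2.connectedComponentsWithStats(yel.astype(np.uint8));print([(s.tolist(),np.round(ray(f,q,.036)[0]*1000,1)) for s,q in zip(st[1:,:],ce[1:])])
E
```

```text
mat -0.1
slab 29.8
whitetop 105.1
orangetop 72.3
floor 32.2
orange (array([501.2, 345.1, 129.4,  49.7]), 12.25) [222 243] [249 295]
orange (array([501.4, 343.9, 129.4,  52.2]), 12.11)
white (array([584.9, 100.7, 129.4,  48.5]), 10.97) [319 212] [345 265]
white (array([584.9, 100.9, 129.4,  48.6]), 11.28)
freebay rim (array([612.3, -28. , 147.2,  74.9]), 9.61) (array([613.1, -29.1, 148.3,  75.5]), 9.61)
dock top (array([560.6,  29.7, 278.3, 249.1]), -80.43) (array([561.1,  29. , 280.9, 251.4]), -80.43)
sel px [360 276] [370 287] (array([479.2,  14.8,  27. ,  25. ]), 10.81)
sel top 74 [478.51437137  13.55823408  75.39252485] [492.58208417  23.14029629  85.12970938] [464.58441808   4.17764528  66.91375335]
[([386, 263, 2, 8, 10], array([518.7, -43. ,  36. ])), ([337, 270, 2, 8, 9], array([496.5,  84.7,  36. ])), ([393, 276, 2, 4, 6], array([490.1, -61.1,  36. ])), ([334, 285, 2, 3, 4], array([464. ,  92.2,  36. ]))]
```

Every size matches its spec: radio 129x50 (top at 72 mm), dock 278x249 (top at 30 mm), bay about 148x76, and the selector near mid-travel at about 0.058. I'll travel over to the orange radio now.

>>> move_arm --motion '[[[0.2,-0.1,0,0,0,0,1],[0.45,-0.3,0,0,0,0,1],[0.45,-0.3,0,0,0,0,1],[0.45,-0.3,0,0,0,0,1],[0.45,-0.3,0,0,0,0,1],[0.45,-0.3,0,0,0,0,1],[0.45,-0.3,0,0,0,0,1],[0.45,-0.3,0,0,0,0,1]]]'

```text
time: 1.1
ee_pos: [0.4178, -0.3176, 0.2312]
tcp_rot: [[0.975, 0.223, 0.0], [0.223, -0.975, 0.001], [0.0, -0.0, -1.0]]
force: [0.5, 0.1, 0.9]
width: 1.0
grasp_force: 0.0
```

>>> move_arm --motion '[[[0.25,-0.45,0,0,0,0,1],[0.25,-0.5,0,0,0,0,1],[0.25,-0.5,0,0,0,0,1],[0.25,-0.5,0,0,0,0,1],[0.25,-0.5,0,0,0,0,1],[0.25,-0.5,0,0,0,0,1],[0.25,-0.5,0,0,0,0,1],[0.25,-0.5,0,0,0,0,1]]]'

```text
time: 2.1
ee_pos: [0.5231, 0.112, 0.2313]
tcp_rot: [[0.975, 0.223, -0.0], [0.223, -0.975, 0.0], [0.0, -0.0, -1.0]]
force: [0.1, 0.4, 0.4]
width: 0.997
grasp_force: 0.0
```

>>> move_arm --motion '[[[0.05,-0.4,0,0,0,0.14,1],[0.05,-0.45,0,0,0,0,1],[0.05,-0.45,0,0,0,0,1],[0.05,-0.45,0.1,0,0,0,1],[0.05,-0.35,0.2,0,0,0,1],[0.05,-0.216,0.3,0,0,0,1],[0,0,0.2,0,0,0,1],[0,0,0,0,0,0,1]]]'

```text
time: 3.1
ee_pos: [0.5014, 0.3407, 0.1487]
tcp_rot: [[0.977, 0.212, -0.005], [0.212, -0.977, -0.003], [-0.006, 0.002, -1.0]]
force: [-0.4, -0.1, 0.1]
width: 1.003
grasp_force: 0.0
```

```bash
python3 - <<'E'
from plant import arm
from h import *
s=arm.get_state();print(np.round(s["ee_pos"],4),np.round(s["joints"],2))
f=arm.grab_frame("wrist");np.savez("wrist1.npz",**f);cv2.imwrite("pics/wrist1.png",f["color"][:,:,::-1])
P=cloud(f);z=P[...,2];m=(abs(z-.072)<.008)&(f["z_map"]>0)&(abs(P[...,1]-.345)<.06)
c=big(m);print(m.sum(),rect(f,c,.072),c.min(0),c.max(0))
E
```

```text
[0.5014 0.3407 0.1487] [ 0.48  0.26  1.72 -0.    1.16  1.84]
12748 (array([501.6, 346.6, 127.1,  46.9]), 12.16) [269 148] [343 330]
```

View pics/wrist1.png

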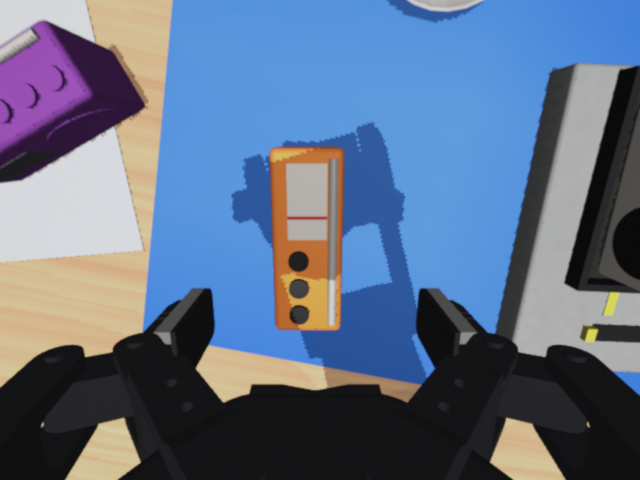

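The wrist view has the radio at (269–343, 148–330), centred between the open fingers, and its centre agrees with the top view to within 2 mm. Next I descend and grip.

>>> move_arm --motion '[[[0.01,-0.045,0.1,0,0,0,1],[0,0,0.25,0,0,0,1],[0,0,0.3,0,0,0,1],[0,0,0.3,0,0,0,1],[0,0,0.15,0,0,0,1],[0,0,0.06,0,0,0,1],[0,0,0,0,0,0,1],[0,0,0,0,0,0,1]]]'

```text
time: 4.15
ee_pos: [0.5051, 0.3468, 0.0368]
tcp_rot: [[0.978, 0.211, 0.002], [0.211, -0.978, 0.001], [0.003, -0.001, -1.0]]
force: [0.5, 0.6, 0.7]
width: 0.997
grasp_force: 0.0
```

>>> move_arm --motion '[[[0,0,0,0,0,0,-1],[0,0,0,0,0,0,-1],[0,0,0,0,0,0,-1],[0,0,0,0,0,0,-1],[0,0,0,0,0,0,-1],[0,0,0,0,0,0,-1]]]'

```text
time: 4.9
ee_pos: [0.5044, 0.3468, 0.036]
tcp_rot: [[0.977, 0.211, 0.001], [0.211, -0.977, 0.001], [0.001, -0.001, -1.0]]
force: [-0.6, 1.6, 5.0]
width: 0.551
grasp_force: 63.3
```

>>> move_arm --motion '[[[0,0,-0.05,0,0,0,-1],[0,0,-0.1,0,0,0,-1],[0,0,-0.25,0,0,0,-1],[0,0,-0.35,0,0,0,-1],[0,0,-0.35,0,0,0,-1],[0,0,-0.3,0,0,0,-1],[0,0,-0.1,0,0,0,-1],[0,0,0,0,0,0,-1]]]'

```text
time: 5.9
ee_pos: [0.5039, 0.3461, 0.1853]
tcp_rot: [[0.977, 0.211, 0.0], [0.211, -0.977, 0.0], [0.0, 0.0, -1.0]]
force: [-0.9, -0.4, -4.2]
width: 0.555
grasp_force: 62.5
```

>>> move_arm --motion '[[[0.04,0.2,0,0,0,0,-1],[0.04,0.4,0,0,0,0,-1],[0.04,0.4,0,0,0,0,-1],[0.04,0.4,0,0,0,0,-1],[0.04,0.4,0,0,0,0,-1],[0.04,0.4,0,0,0,0,-1],[0.04,0.4,0,0,0,0,-1],[0.02,0.4,0,0,0,0,-1]]]'

```text
time: 6.9
ee_pos: [0.5956, 0.0567, 0.1831]
tcp_rot: [[0.978, 0.21, -0.004], [0.21, -0.978, -0.001], [-0.004, -0.0, -1.0]]
force: [0.4, -0.1, -3.3]
width: 0.554
grasp_force: 62.7
```

>>> move_arm --motion '[[[0,0.35,0,0,0,0,-1],[0,0.3,0,0,0,0,-1],[0,0.2,0,0,0,0,-1],[0,0.04,0,0,0,0,-1],[0,0,0,0,0,0.3,-1],[0,0,0,0,0,0.27,-1],[0,0,0,0,0,0,-1],[0,0,0,0,0,0,-1]]]'

```text
time: 7.9
ee_pos: [0.6153, -0.027, 0.1854]
tcp_rot: [[0.986, 0.167, 0.0], [0.167, -0.986, 0.0], [0.0, -0.0, -1.0]]
force: [0.1, 0.0, -3.2]
width: 0.554
grasp_force: 62.8
```

```bash
python3 - <<'E'
from plant import arm
from h import *
for n in ("side","wrist","top"):
    f=arm.grab_frame(n);np.savez(n+"2.npz",**f);cv2.imwrite(f"pics/{n}2.png",f["color"][:,:,::-1])
    P=cloud(f);hsv=cv2.cvtColor(f["color"],cv2.COLOR_RGB2HSV);H,S,V=cv2.split(hsv)
    o=(H>7)&(H<20)&(S>150)&(P[...,2]>.09)&(abs(P[...,0]-.61)<.12)&(abs(P[...,1]+.03)<.1)
    if o.any(): print(n,o.sum(),np.round(P[o].min(0),3),np.round(P[o].max(0),3))
s=arm.get_state();print(np.round(s["ee_pos"],4),np.round(s["tcp_rot"],3).tolist())
E
```

```text
side 606 [ 0.49  -0.065  0.214] [0.669 0.052 0.57 ]
wrist 13956 [ 0.591 -0.053  0.152] [0.681 0.006 0.327]
top 114 [ 0.505 -0.062  0.164] [0.597 0.009 0.571]
[ 0.6153 -0.0274  0.1854] [[0.986, 0.167, 0.0], [0.167, -0.986, -0.0], [0.0, 0.0, -1.0]]
```

View pics/wrist2.png

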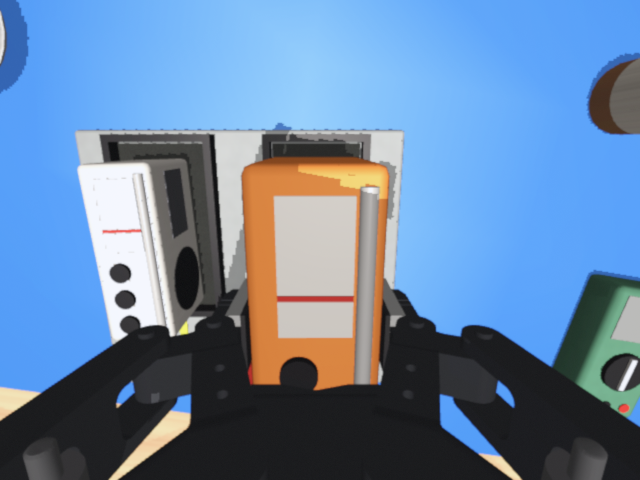

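View pics/side2.png

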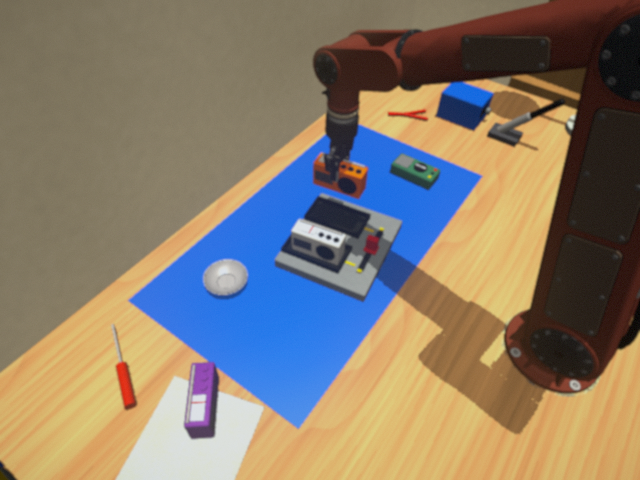

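The wrist view shows the orange radio level in the grip at (245–387, 160–385). The bay lies straight ahead and the white radio is clear on the left, and the side view confirms both. I'll lower it now.

>>> move_arm --motion '[[[0,0.005,0.1,0,0,0,-1],[0,0,0.2,0,0,0,-1],[0,0,0.2,0,0,0,-1],[0,0,0.2,0,0,0,-1],[0,0,0.15,0,0,0,-1],[0,0,0.1,0,0,0,-1],[0,0,0.05,0,0,0,-1],[0,0,0.05,0,0,0,-1]]]'

```text
time: 9.05
ee_pos: [0.6161, -0.0282, 0.0807]
tcp_rot: [[0.986, 0.166, 0.001], [0.166, -0.986, -0.0], [0.001, 0.0, -1.0]]
force: [-0.7, -0.1, -3.4]
width: 0.554
grasp_force: 62.8
```

>>> move_arm --motion '[[[0,0,0.03,0,0,0,-1],[0,0,0.03,0,0,0,-1],[0,0,0.02,0,0,0,-1],[0,0,0.02,0,0,0,-1],[0,0,0,0,0,0,-1]]]'

```text
time: 9.68
ee_pos: [0.6153, -0.0281, 0.0701]
tcp_rot: [[0.986, 0.166, -0.0], [0.166, -0.986, 0.0], [-0.0, -0.0, -1.0]]
force: [-0.7, -1.0, -3.5]
width: 0.553
grasp_force: 62.8
```

>>> move_arm --motion '[[[0,0,0.01,0,0,0,-1],[0,0,0.01,0,0,0,-1],[0,0,0,0,0,0,-1]]]'

```text
time: 10.05
ee_pos: [0.6156, -0.0282, 0.069]
tcp_rot: [[0.986, 0.166, 0.0], [0.166, -0.986, -0.0], [0.0, 0.0, -1.0]]
force: [-1.5, 0.2, 1.1]
width: 0.555
grasp_force: 63.0
```

The floor is taking the weight now. I'll release and withdraw.

>>> move_arm --motion '[[[0,0,0,0,0,0,1],[0,0,0,0,0,0,1],[0,0,0,0,0,0,1],[0,0,0,0,0,0,1],[0,0,0,0,0,0,1],[0,0,0,0,0,0,1]]]'

```text
time: 10.8
ee_pos: [0.6154, -0.0281, 0.0683]
tcp_rot: [[0.986, 0.166, -0.0], [0.166, -0.986, 0.0], [-0.0, -0.0, -1.0]]
force: [1.2, 0.6, -0.8]
width: 1.002
grasp_force: 0.0
```

>>> move_arm --motion '[[[0,0,-0.1,0,0,0,1],[0,0,-0.2,0,0,0,1],[0,0,-0.3,0,0,0,1],[0,0,-0.3,0,0,0,1],[0,0,-0.2,0,0,0,1],[-0.3,0,0,0,0,0,1],[-0.4,0,0,0,0,0,1],[-0.4,0,0,0,0,0,1]]]'

```text
time: 11.8
ee_pos: [0.506, -0.0466, 0.1791]
tcp_rot: [[0.986, 0.167, 0.001], [0.167, -0.986, -0.0], [0.001, 0.0, -1.0]]
force: [-0.1, 0.0, -0.6]
width: 1.001
grasp_force: 0.0
```

```bash
python3 - <<'E'
from plant import arm
from h import *
R=np.array([[.986,-.166],[.166,.986]])
for n in ("top","side"):
    f=arm.grab_frame(n);np.savez(n+"3.npz",**f);cv2.imwrite(f"pics/{n}3.png",f["color"][:,:,::-1])
    P=cloud(f);q=(P[...,:2]-[.6128,-.0286])@R   # in bay_right frame
    m=(abs(P[...,2]-.105)<.01)&(abs(q[...,0])<.1)&(abs(q[...,1])<.05)
    if m.sum()>50: print(n,m.sum(),np.median(P[m][:,2]),np.percentile(q[m],[1,50,99],0).round(4).tolist(),rect(f,big(m),.105))
print(np.round(arm.get_state()["ee_pos"],4))
E
```

```text
top 860 0.10448563131191288 [[-0.0587, -0.0225], [0.0071, 0.0033], [0.0628, 0.025]] (array([612.3, -27. , 128.3,  48.6]), 9.33)
side 721 0.10460473202347571 [[-0.069, -0.019], [-0.0079, 0.0073], [0.0577, 0.0269]] (array([604.6, -23. , 131.7,  57. ]), 9.6)
[ 0.5028 -0.0463  0.1775]
```

View pics/side3.png

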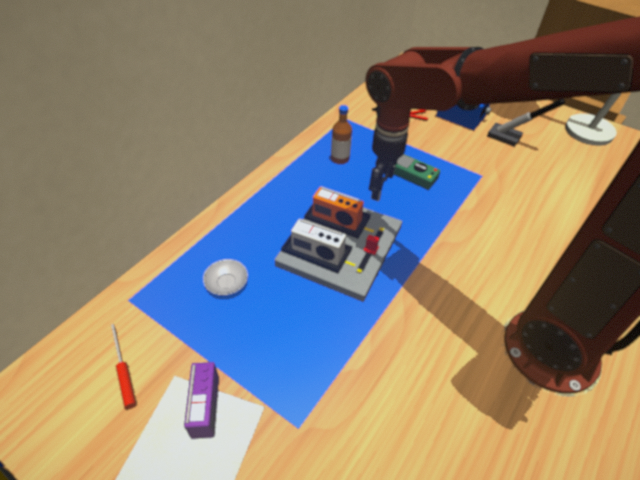

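The orange radio stands upright in the right bay. Its top is at 104.5 mm, its centre is within about 2 mm of the bay's, and its yaw is 9.3°. The fingers are clear and the selector hasn't moved. Next I'll measure the selector.

```bash
python3 - <<'E'
from plant import arm
from h import *
f=arm.grab_frame("wrist");s=arm.get_state()
E=f["extrinsics"];c=-E[:3,:3].T@E[:3,3];print("cam in tool",np.round((c-s["ee_pos"])@np.array(s["tcp_rot"]),3))
cv2.imwrite("pics/wrist4.png",f["color"][:,:,::-1])
R=np.array([[.986,-.166],[.166,.986]])
for n,g in (("wrist",f),("side",load("side3.npz")),("top",load("top3.npz"))):
    P=cloud(g);H,S,V=cv2.split(cv2.cvtColor(g["color"],cv2.COLOR_RGB2HSV))
    m=((H<7)|(H>173))&(S>150)&(P[...,2]>.071)&(P[...,2]<.082)&(abs(P[...,0]-.48)<.06)&(abs(P[...,1]-.02)<.08)
    if m.sum()>5:
        q=P[m][:,:2]@R; print(n,m.sum(),np.round((q.min(0)+q.max(0))/2@R.T,4),np.round(np.ptp(q,axis=0),3),rect(g,big(m),.076))
E
```

```text
cam in tool [ 0.065 -0.001 -0.14 ]
wrist 775 [0.4781 0.0126] [0.028 0.017] (array([479.1,  11.8,  27.9,  17.3]), 10.6)
side 58 [0.4734 0.0137] [0.027 0.019] (array([473. ,  16.1,  26.5,  20.2]), 11.85)
top 40 [0.4783 0.0136] [0.025 0.017] (array([478.6,  13.8,  25.3,  17.5]), 10.94)
```

View pics/wrist4.png

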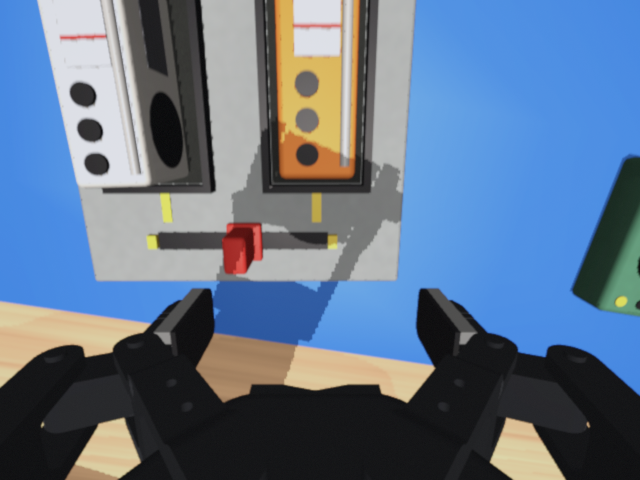

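The selector is unmoved at (478, 13). In the wrist view its grip is at (240,245), between the yellow stops at (152,242) and (332,242). I'll straddle the fin and grip it.

>>> move_arm --motion '[[[-0.05,-0.25,0,0,0,0,1],[-0.05,-0.25,0,0,0,0,1],[-0.046,-0.126,0.1,0,0,0,1],[0,0,0.3,0,0,0,1],[0,0,0.35,0,0,0,1],[0,0,0.3,0,0,0,1],[0,0,0.15,0,0,0,1],[0,0,0,0,0,0,1]]]'

```text
time: 12.95
ee_pos: [0.4815, 0.0129, 0.0572]
tcp_rot: [[0.986, 0.166, -0.003], [0.166, -0.986, 0.0], [-0.002, -0.001, -1.0]]
force: [-0.4, 0.3, -0.7]
width: 1.0
grasp_force: 0.0
```

>>> move_arm --motion '[[[0,0,0.05,0,0,0,1],[0,0,0.05,0,0,0,1],[0,0,0,0,0,0,1]]]'

```text
time: 13.32
ee_pos: [0.4823, 0.0129, 0.0485]
tcp_rot: [[0.986, 0.166, 0.0], [0.166, -0.986, -0.0], [0.0, 0.0, -1.0]]
force: [0.4, 0.2, -1.0]
width: 1.003
grasp_force: 0.0
```

>>> move_arm --motion '[[[-0.03,0,0.01,0,0,0,1],[0,0,0,0,0,0,-1],[0,0,0,0,0,0,-1],[0,0,0,0,0,0,-1],[0,0,0,0,0,0,-1],[0,0,0,0,0,0,-1],[0,0,0,0,0,0,-1],[0,0,0,0,0,0,-1]]]'

```text
time: 14.32
ee_pos: [0.4793, 0.0124, 0.0475]
tcp_rot: [[0.986, 0.166, 0.0], [0.166, -0.986, 0.0], [0.0, -0.0, -1.0]]
force: [-1.0, -0.4, 3.6]
width: 0.2
grasp_force: 59.2
```

>>> move_arm --motion '[[[0,0.05,0,0,0,0,-1],[0,0.1,0,0,0,0,-1],[0,0.1,0,0,0,0,-1],[0,0.1,0,0,0,0,-1],[0,0.1,0,0,0,0,-1],[0,0.05,0,0,0,0,-1],[0,0.03,0,0,0,0,-1],[0,0,0,0,0,0,-1]]]'

```text
time: 15.32
ee_pos: [0.4884, -0.041, 0.0475]
tcp_rot: [[0.986, 0.166, 0.001], [0.166, -0.986, -0.001], [0.0, 0.001, -1.0]]
force: [-0.7, -1.6, 4.1]
width: 0.203
grasp_force: 59.6
```

>>> move_arm --motion '[[[0,0.02,0,0,0,0,-1],[0,0.01,0,0,0,0,-1],[0,0,0,0,0,0,-1]]]'

```text
time: 15.7
ee_pos: [0.4887, -0.0431, 0.0475]
tcp_rot: [[0.986, 0.166, 0.0], [0.166, -0.986, -0.0], [0.0, 0.0, -1.0]]
force: [-1.6, 1.0, 5.2]
width: 0.198
grasp_force: 59.8
```

>>> move_arm --motion '[[[0,0.015,0,0,0,0,-1],[0,0.01,0,0,0,0,-1],[0,0,0,0,0,0,-1]]]'

```text
time: 16.08
ee_pos: [0.489, -0.0445, 0.0475]
tcp_rot: [[0.986, 0.166, -0.0], [0.166, -0.986, 0.002], [0.0, -0.002, -1.0]]
force: [-1.3, 5.8, 6.2]
width: 0.202
grasp_force: 59.9
```

>>> move_arm --motion '[[[0,0.02,0,0,0,0,-1],[0,0,0,0,0,0,-1]]]'

```text
time: 16.32
ee_pos: [0.4889, -0.0446, 0.0475]
tcp_rot: [[0.986, 0.164, -0.001], [0.164, -0.986, 0.006], [-0.0, -0.006, -1.0]]
force: [-1.7, 10.6, 7.9]
width: 0.2
grasp_force: 60.1
```

The arm has stalled with the force rising to 10.6 N, so the selector is on its end stop. I'll back off the push, open, lift away and check.

>>> move_arm --motion '[[[0,-0.03,0,0,0,0,-1],[0,0,0,0,0,0,1],[0,0,0,0,0,0,1],[0,0,0,0,0,0,1],[0,0,0,0,0,0,1],[0,0,0,0,0,0,1],[0,0,-0.1,0,0,0,1],[0,0,-0.2,0,0,0,1]]]'

```text
time: 17.32
ee_pos: [0.4879, -0.0442, 0.0773]
tcp_rot: [[0.986, 0.166, -0.002], [0.166, -0.986, 0.0], [-0.002, -0.001, -1.0]]
force: [-0.0, -0.4, 0.5]
width: 0.998
grasp_force: 0.0
```

>>> move_arm --motion '[[[0,0,-0.3,0,0,0,1],[0,0,-0.4,0,0,0,1],[-0.1,0,-0.3,0,0,0,1],[-0.3,0,0,0,0,0,1],[-0.3,0,0,0,0,0,1],[0,0,0,0,0,0,1],[0,0,0,0,0,0,1]]]'

```text
time: 18.2
ee_pos: [0.4205, -0.0561, 0.1781]
tcp_rot: [[0.986, 0.166, 0.002], [0.166, -0.986, -0.0], [0.002, 0.001, -1.0]]
force: [0.1, -1.6, -0.0]
width: 1.0
grasp_force: 0.0
```

```bash
python3 - <<'E'
from plant import arm
from h import *
R=np.array([[.986,-.166],[.166,.986]]);mid=np.array([.4786,.0156])
for n in ("wrist","top"):
    g=arm.grab_frame(n);cv2.imwrite(f"pics/{n}5.png",g["color"][:,:,::-1])
    P=cloud(g);H,S,V=cv2.split(cv2.cvtColor(g["color"],cv2.COLOR_RGB2HSV))
    m=((H<7)|(H>173))&(S>150)&(P[...,2]>.071)&(P[...,2]<.082)&(abs(P[...,0]-.48)<.06)&(abs(P[...,1])<.12)
    if m.sum()>5:
        q=(P[m][:,:2]-mid)@R; print(n,"sel from mid",m.sum(),np.round((q.min(0)+q.max(0))/2,4))
    b=(P[...,:2]-[.6128,-.0286])@R
    for nm,o in (("orange",0),("white",.13)):
        m=(abs(P[...,2]-.105)<.01)&(abs(b[...,0])<.1)&(abs(b[...,1]-o)<.05)
        if m.sum()>50: print(nm,np.median(P[m][:,2]),rect(g,big(m),.105))
s=arm.get_state();print(s["time"],np.round(s["ee_pos"],3),np.round(s["force"],1))
E
```

```text
wrist sel from mid 763 [-0.0019 -0.06  ]
orange 0.10356617629673208 (array([554.4, -37.9,  46.8,  19.3]), -80.46)
white 0.10369527123867406 (array([531. ,  85.8,  50.5,  24.4]), -80.46)
top sel from mid 69 [-0.0008 -0.0595]
orange 0.10463879496909795 (array([611.8, -27. , 129.3,  48.9]), 9.2)
white 0.10503025380075569 (array([584.9, 100.9, 129.4,  48.1]), 10.89)
18.3 [ 0.421 -0.056  0.178] [ 1.5 -0.1 -0.1]
```

View pics/wrist5.png

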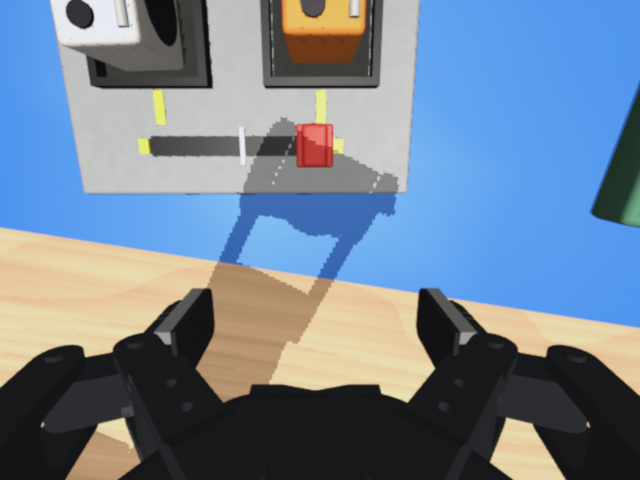

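The selector, at (315,145), is against the right yellow stop, 60 mm from the middle of its track. Neither radio has shifted and the gripper touches nothing, so I'm handing in.

```bash
python3 -c "
from plant import arm
print(arm.hand_in())"
```

```text
the job is handed in; nothing more can be done
None
```

I handed the job in at about 18 s (the verdict was not shown): the orange radio stands released in the right bay, the selector is against its right end stop, and the white radio has not moved.

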